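# Put the packing machine's forming blocks away after a size change

### The job

Put the four aluminium forming blocks away: stand each one upright and centred on the grey storage plate whose dark outline has its shape and size, with the square and oblong ones turned to line up with their outlines. The square block is still held in the fixture: lift the green sprung clamp arm by its crossbar until it stays open by itself, only then take the block out, and leave the arm open.

Things in the scene. Friction and masses are not known exactly. Their poses are not given: they have to be found in the camera images.
- round_large_center (a point): Large round aluminium forming block, a plain upright cylinder 54 mm in diameter, 50 mm high, 0.2 to 0.4 kg, standing on the table (an open cardboard tape roll 76 mm across stands among the blocks and is no part of the job). The point is its centre, 25 mm above its underside; z up.
- round_small_center (a point): Small round aluminium forming block, a plain upright cylinder 36 mm in diameter, 50 mm high, 0.1 to 0.2 kg, standing on the table. The point is its centre, 25 mm above its underside; z up.
- oblong_center (a point): Oblong aluminium forming block with half-round ends, 64 mm long (its x) by 34 mm wide (its y), 50 mm high, 0.2 to 0.36 kg, standing on the table, turned any way. The point is its centre, 25 mm above its underside; z up.
- square_center (a point): Square aluminium forming block 44 x 44 mm, 50 mm high, 0.19 to 0.34 kg; x and y along its sides. Starts on the fixture's dark base plate (12 mm thick, 220 x 80 mm) under the clamp arm's rubber foot, its sides parallel to the arm within 0.03 rad; strips 5 mm high stand at its sides towards and away from the hinge, the other two are free for the fingers. The point is its centre, 25 mm above its underside; z up.
- pad_round_large: Fixed grey steel storage plate 88 x 88 x 4 mm lying on the table, with a dark inlay of a round outline 58 mm in diameter in its middle. Origin: centre of the underside (the block stands on the plate's top, 4 mm above it); x and y along the plate's edges, turned up to 0.35 rad from the world's. Place of the large round block.
- pad_round_small: Fixed grey steel storage plate 88 x 88 x 4 mm lying on the table, with a dark inlay of a round outline 40 mm in diameter in its middle. Origin: centre of the underside (the block stands on the plate's top, 4 mm above it); x and y along the plate's edges, turned up to 0.35 rad from the world's. Place of the small round block.
- pad_square: Fixed grey steel storage plate 88 x 88 x 4 mm lying on the table, with a dark inlay of a square outline 48 mm wide, sides along the plate's edges in its middle. Origin: centre of the underside (the block stands on the plate's top, 4 mm above it); x and y along the plate's edges, turned up to 0.35 rad from the world's. Place of the square block.
- pad_oblong: Fixed grey steel storage plate 88 x 88 x 4 mm lying on the table, with a dark inlay of an oblong outline with half-round ends, 68 mm along its x and 38 mm along its y in its middle. Origin: centre of the underside (the block stands on the plate's top, 4 mm above it); x and y along the plate's edges, turned up to 0.35 rad from the world's. Place of the oblong block, its long way along x, either way round.
- clamp_bar (a point): Grip point on the axis of the round steel crossbar (12 mm thick, 96 mm long, along y) at the free end of the green clamp arm, 31 mm to +y of the arm (16 mm wide); 80 mm above the table at the start. The frame turns with the arm: at the start x points level to the hinge, away from the robot (yaw up to 0.25 rad), z up. Hinge axis: parallel to y, 145 mm along +x. The held block is 60 mm along +x.
- clamp_arm (a joint): Clamp arm hinge, rad: 0 closed on the block (arm level), grows as the bar is lifted up and over away from the robot; stop at 1.9. An over-centre spring pulls it shut below about 1.15 rad (about 5 N at the bar to lift) and pulls it fully open to the stop beyond that, where it stays, its bar then standing 225 mm above the table and 50 mm beyond the hinge: keep the gripper clear of it.

How it is judged:
On the way:
1. the clamp arm is lifted past its hold-open point and stands open (value of joint clamp_arm above 1.4 rad), for 0.2 s.
At the end, for the whole second after the job is handed in: Each block stands upright (within 0.12 rad), released and at rest, on its own plate, its centre within 13 mm of the plate's centre; the square and oblong blocks line up with their outlines within 0.26 rad (15 degrees); the clamp arm stays open (beyond 1.4 rad) (value of joint clamp_arm above 1.4 rad and horizontal distance between round_large_center and pad_round_large below 0.013 m and height (world z) of round_large_center between 0.024 and 0.035 m and linear speed of each of round_large, round_small, oblong, square below 0.02 m/s and angular speed of each of round_large, round_small, oblong, square below 0.2 rad/s and angle between each of round_large_center, round_small_center, oblong_center, square_center's own z axis and vertical below 0.12 rad and horizontal distance between round_small_center and pad_round_small below 0.013 m and height (world z) of round_small_center between 0.024 and 0.035 m and horizontal distance between oblong_center and pad_oblong below 0.013 m and height (world z) of oblong_center between 0.024 and 0.035 m and angle between the x axis of oblong_center and the x axis of pad_oblong, either way round below 0.26 rad and horizontal distance between square_center and pad_square below 0.013 m and height (world z) of square_center between 0.024 and 0.035 m and (angle between the x axis of square_center and the x axis of pad_square, either way round below 0.26 rad or angle between the x axis of square_center and the y axis of pad_square, either way round below 0.26 rad)); the robot touches nothing.
It fails at once if the square block is pulled out from under the clamp arm before the arm is open (distance of square_center from where it was at the start of the episode above 0.02 m and value of joint clamp_arm below 1.1 rad).
It also fails if it takes over 128 s, if anything falls off the work surface, if the arm or the gripper's body presses on something with over 40 N, if the wrist force passes 120 N, or if a joint passes its speed limit or range.

### The arm

A 6-joint arm with a two-finger parallel gripper is mounted at the origin on the work surface. World frame = base frame: x ahead of the robot, y to its left, z up, the work surface at z = 0. Lengths are in m, angles in rad, forces in N, time in s.
With the tool pointing down it reaches from about 0.25 to 0.725 m from the base axis. Payload 4 kg.
Tool frame: the origin (TCP) lies at the very end of the fingers, on their centre line; the grasp point (between the pads) lies 19 mm behind it; z points along the fingers, y is the direction in which the jaws open and shut (so a half turn about z gives the same grasp; the last joint's range is limited). The gripper opens to 85 mm and grips with 20 to 120 N. Pads are 22 mm wide; open, the fingers measure 114 mm over their backs; the gripper's body (76 mm by 85 mm) begins 54 mm behind the grasp point. The pads swing forward as they close: fully open they stand 13 mm farther back than shut.
Start: joints at [1.276, 0.241, 0.005, 1.335, 0, 1.571], TCP at [0.145, 0.478, 0.231] pointing down, gripper open.
Joint ranges: [-2.72, 2.72], [-1.05, 1.87], [-1.09, 1.28], [-1.99, 2.15], [-1.42, 1.44], [-3.14, 3.14]. Speed limits (rad/s): [2.79, 2.79, 3.14, 3.14, 3.14, 3.14].

### API

Orientations are given as a unit quaternion [x, y, z, w].
In Python, from workcell import bot, camera gives the robot as it stands. The module is installed in compiled form; this text tells all that it offers.
- The arm moves only by the tool send_rows, never from a script. Its argument "deltas" is a list of rows, each an object with "grip": the opening, from 0 (shut) to 1 (fully open); "translation": the shift along the tool's x, y, z in m, a list of three; "twist": the turn, a rotation vector about the tool's x, y, z in degrees, a list of three. A call has 1 to 5 rows; each row is the pose to reach, as a shift and turn from the pose measured when the call began, along the tool's axes at that moment; what a row does not reach only later rows make up. A row lasts 1/8 s, in which the tool goes at most 62.5 mm and 10.7 degrees, less where a joint would pass 70% of its speed; a pose out of reach is approached as far as the arm can. A call with a gripper value outside its range is refused whole. The fingers move at their own pace and stop on an object; the grip force is fixed at half the most. Time passes only in rows, so rows that repeat a pose let the fingers close. It gives the time, the measured TCP pose, the force and the opening at its end, in the units of the state.
- bot.get_obs(): the state, without advancing time (a new reading comes with each control period).
- camera(name): name is "scene" or "side" or "wrist"; returns a dict with "color" (420x560x3 uint8, blue, green, red), "intrinsics" (3x3 intrinsics, pixels), "xyz" and "rotation" of the camera in the world. Camera axes: x right, y down, z forward; pixel columns grow to the right and rows downward; lengths in m; the calibration is good to about 2 mm. The wrist camera is an equidistant fisheye: a pixel r from the principal point sees the ray r / f radians off the axis. A picture is of the moment at which its call begins. There is no depth.
- bot.job_done(): hands the job in, once; it reports no verdict.
The state is a dict: "clock": time; "joint_pos": joint angles; "joint_vel": joint speeds; "tau": joint torques, N m; "eef_pos": TCP position; "tool_rot": TCP orientation; "ft_force": force on the tool from outside, world axes, zero at the start; "ft_torque": the same for the moment, N m; "grip_width": finger opening in m.
Only numpy, scipy, OpenCV 4.12 (cv2) and the standard library are available. Lean on these libraries where they do the work, as an engineer would, in place of code of your own. Each camera call takes 0.05 s, during which the arm holds its last target.

## Working session

There is one attempt and no reset: what is moved stays moved. The work goes in short steps, Python scripts to look and compute and a tool call to move; the robot and the scene stay as the last step left them, time stands still between calls to the robot, and variables do not carry over. Pictures are saved under pics/ and viewed, and the job is handed in when it is done.

Besides the shell and the picture viewer there is one more tool, called after "Request:" by a JSON object that holds its "name" and its "arguments", one argument or row to a line. send_rows: Moves the arm, as the interface text tells. Its arguments: {"type":"object","properties":{"deltas":{"type":"array","items":{"type":"object","properties":{"grip":{"type":"number"},"translation":{"type":"array","items":{"type":"number"}},"twist":{"type":"array","items":{"type":"number"}}}}}},"required":["deltas"]}

```bash
mkdir -p pics
python3 - <<'E'
from workcell import bot,camera
import cv2,numpy as np
print(bot.get_obs())
for n in("scene","side","wrist"):
    c=camera(n);cv2.imwrite(f"pics/{n}0.png",c["color"]);print(n,c["intrinsics"],c["xyz"],c["rotation"])
E
```

```text
{'clock': 0.0, 'joint_pos': array([ 1.27597727e+00,  2.41419570e-01,  3.69727042e-03,  1.33519626e+00,
       -1.20489607e-05,  1.57081169e+00]), 'joint_vel': array([ 2.27330388e-03,  7.84342397e-04,  4.16883387e-05,  8.88425905e-04,
        1.76118920e-04, -3.15900004e-04]), 'tau': array([-1.88394993e-04, -3.72320330e+01,  2.52406883e+01,  1.72174943e-02,
       -9.09711389e-06,  1.13885511e-05]), 'eef_pos': array([0.14509968, 0.47780991, 0.23039938]), 'tool_rot': array([ 1.46883760e-01,  9.89153191e-01, -1.05049229e-03, -1.49885261e-04]), 'ft_force': array([-0.86684702, -0.17236264, -0.60620556]), 'ft_torque': array([-0.01955676,  0.00650312,  0.04888435]), 'grip_width': 0.08554055461723628}
scene [[433.18300891   0.         279.33551586]
 [  0.         433.18300891 206.44739741]
 [  0.           0.           1.        ]] [ 1.01747126 -0.43690631  0.71956164] [ 0.83888048  0.39265407 -0.15186115 -0.34502249]
side [[412.86703742   0.         280.02733228]
 [  0.         412.86703742 210.44001314]
 [  0.           0.           1.        ]] [ 0.12857273 -0.83302413  0.59278725] [ 0.83628233 -0.19340726  0.11156034 -0.50077918]
wrist [[325.1922621    0.         277.30597686]
 [  0.         325.1922621  208.95850495]
 [  0.           0.           1.        ]] [0.07551743 0.50020868 0.37213403] [0.79478332 0.58953066 0.08491082 0.11646127]
```

View pics/scene0.png

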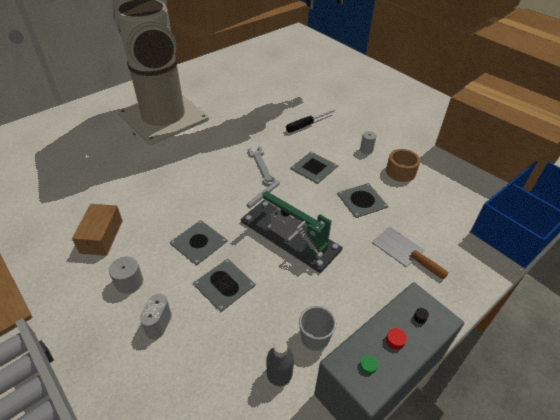

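View pics/side0.png

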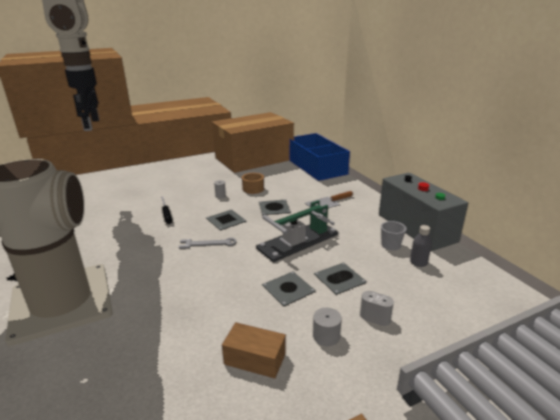

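View pics/wrist0.png

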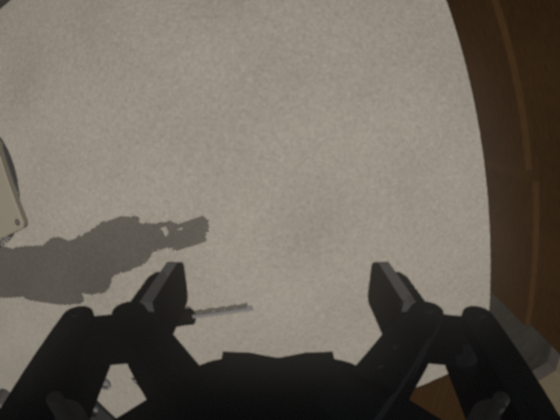

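The scene camera shows all the plates: (199,241), (225,284) oblong, (315,167) square and (362,199). The blocks are at (126,275) large, (155,316) oblong and (368,142) small, and the clamp is at (290,228). I'll zoom in to measure.

```bash
cat > h.py <<'E'
import numpy as np,cv2
from scipy.spatial.transform import Rotation as R
def rays(c,uv,fish=False):
    K=c["intrinsics"];uv=np.atleast_2d(np.asarray(uv,float))
    p=(uv-[K[0,2],K[1,2]])/[K[0,0],K[1,1]]
    if fish:
        r=np.linalg.norm(p,axis=1)+1e-9
        d=np.c_[p*(np.sin(r)/r)[:,None],np.cos(r)]
    else: d=np.c_[p,np.ones(len(p))]
    return R.from_quat(c["rotation"]).apply(d)
def toplane(c,uv,z,fish=False):
    d=rays(c,uv,fish);o=np.asarray(c["xyz"])
    return (o+d*((z-o[2])/d[:,2])[:,None])[:,:2]
def proj(c,P,fish=False):
    K=c["intrinsics"];q=R.from_quat(c["rotation"]).inv().apply(np.atleast_2d(P)-c["xyz"])
    if fish:
        rho=np.linalg.norm(q[:,:2],axis=1)+1e-12;th=np.arctan2(rho,q[:,2]);p=q[:,:2]/rho[:,None]*th[:,None]
    else:p=q[:,:2]/q[:,2:]
    return p*[K[0,0],K[1,1]]+[K[0,2],K[1,2]]
def crop(c,x,y,w,h,s,f):
    cv2.imwrite(f,cv2.resize(c["color"][y:y+h,x:x+w],None,fx=s,fy=s,interpolation=cv2.INTER_CUBIC))
E
python3 - <<'E'
from workcell import camera
import pickle
from h import *
S=camera("scene");D=camera("side");pickle.dump((S,D),open("c0.pkl","wb"))
crop(S,100,120,200,150,4,"pics/s1.png");crop(S,90,215,200,150,4,"pics/s2.png");crop(S,230,120,200,150,4,"pics/s3.png")
for n,c,pts in(("S",S,[(199,241),(225,284),(314,167),(362,199)]),("D",D,[(289,287),(340,277),(226,219),(274,207)])):
  g=c["color"].max(2)
  for u,v in pts:
    w=(c["color"][v-8:v+9,u-10:u+11].max(2));print(n,u,v,w.min(),w.max())
    m=np.zeros_like(g);r=26;lo=int(w.min());th=(lo+int(np.percentile(g[v-20:v+20,u-24:u+24],60)))//2
    m[v-r:v+r,u-r:u+r]=(g[v-r:v+r,u-r:u+r]<th)*255
    k,l,st,ce=cv2.connectedComponentsWithStats(m)
    i=l[v,u]
    cs,_=cv2.findContours((l==i).astype(np.uint8),0,2)
    cc=max(cs,key=cv2.contourArea)[:,0]
    P=toplane(c,cc,.004)
    (x,y),(a,b),ang=cv2.minAreaRect((P*1000).astype(np.float32))
    hull=cv2.moments((P*1000).astype(np.float32).reshape(-1,1,2))
    mx,my=hull["m10"]/hull["m00"],hull["m01"]/hull["m00"]
    ys,xs=np.nonzero(m);
    print("   th",th,"rect",x,y,a,b,ang,"cent",mx,my,"area",hull["m00"])
E
```

```text
S 199 241 12 94
   th 52 rect 459.7943115234375 -176.58331298828125 36.84369659423828 36.017669677734375 50.58377456665039 cent 459.9387330433303 -176.92309584217315 area 1033.497723330278
S 225 284 13 92
   th 52 rect 583.2705078125 -196.77882385253906 65.98163604736328 35.01512145996094 3.471543788909912 cent 583.1843291275651 -197.01047372328287 area 1998.0577366524376
S 314 167 17 96
   th 92 rect 441.1533203125 179.3113555908203 83.94686889648438 85.54724884033203 10.304265975952148 cent 440.8395909493607 179.4787875595155 area 6066.724220480537
S 362 199 14 94
   th 88 rect 596.5328369140625 189.43675231933594 61.12671661376953 61.619388580322266 18.399381637573242 cent 595.6593787380093 190.32430188169536 area 2802.612942021806
D 289 287 27 102
   th 100 rect 458.6270751953125 -183.96994018554688 78.69903564453125 81.16986846923828 8.33896541595459 cent 469.4868113394534 -185.13743249925002 area 3730.4210764397867
D 340 277 28 107
   th 107 rect 581.3336181640625 -202.44387817382812 83.4951400756836 84.41612243652344 2.9831032752990723 cent 581.0995149526221 -202.46096370011958 area 6452.447376917116
D 226 219 27 193
   th 108 rect 436.2757873535156 175.21755981445312 80.59423065185547 82.26765441894531 10.34369945526123 cent 436.525439308271 175.41850423736634 area 5844.5663752586115
D 274 207 28 189
   th 106 rect 594.853759765625 183.10574340820312 80.78457641601562 77.77762603759766 73.91366577148438 cent 595.2931966663776 182.70595076369113 area 5456.089673418552
```

```bash
ls pics
```

```text
s1.png
s2.png
s3.png
scene0.png
side0.png
wrist0.png
```

View pics/s2.png

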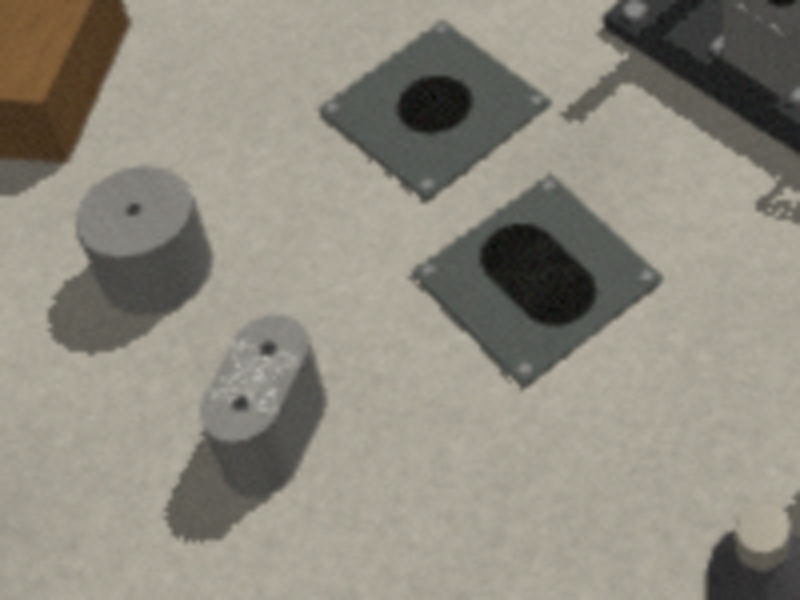

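View pics/s3.png

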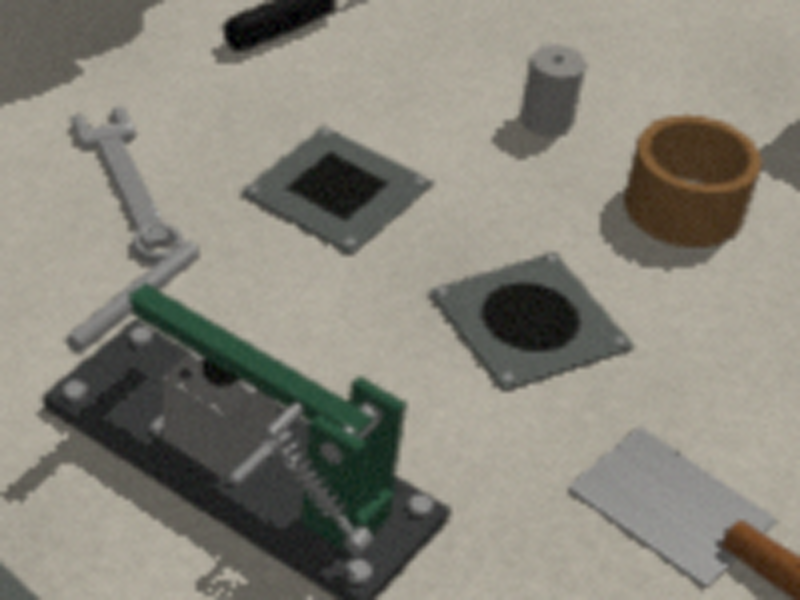

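Run:
```python
import pickle
from h import *
S,D=pickle.load(open("c0.pkl","rb"))
def inlay(c,u,v,th):
    g=cv2.resize(c["color"].max(2),None,fx=4,fy=4,interpolation=cv2.INTER_CUBIC)
    m=(g<th).astype(np.uint8);k,l=cv2.connectedComponents(m)
    cs,_=cv2.findContours((l==l[v*4+2,u*4+2]).astype(np.uint8),0,1)
    cc=(max(cs,key=cv2.contourArea)[:,0]+.5)/4-.5
    P=(toplane(c,cc,.004)*1000).astype(np.float32)
    M=cv2.moments(P.reshape(-1,1,2))
    r=cv2.minAreaRect(P)
    return np.round([M["m10"]/M["m00"],M["m01"]/M["m00"],r[1][0],r[1][1],r[2]],1)
for n,c,pts,th in(("S",S,[(199,241),(225,284),(314,167),(362,199)],52),("D",D,[(289,287),(340,277),(226,219),(274,207)],68)):
  for p in pts: print(n,p,inlay(c,*p,th))
for n,c,pts in(("S",S,[(124,268),(155,308),(369,136),(30,300)]),("D",D,[(326,320),(378,300),(219,186)])):
  for u,v in pts: print(n,c["color"][v-1:v+2,u].tolist(),c["color"][v+14,u].tolist())
crop(D,190,170,200,150,4,"pics/d1.png");crop(D,280,250,160,120,5,"pics/d2.png")
```

```text
S (199, 241) [ 459.8 -177.3   38.3   38.1   50.6]
S (225, 284) [ 583.2 -197.1   66.9   36.8    3.5]
S (314, 167) [437.6 183.5  47.4  47.2   9.3]
S (362, 199) [596.1 190.3  55.8  55.8  21.1]
D (289, 287) [ 460.7 -178.4   37.9   38.2   63.7]
D (340, 277) [ 584.3 -198.    66.    37.4    3.1]
D (226, 219) [438.3 181.7  46.8  47.4  10.2]
D (274, 207) [597.  188.8  52.9  55.3  63.4]
S [[76, 78, 79], [97, 101, 102], [119, 124, 127]] [75, 75, 77]
S [[149, 157, 159], [162, 167, 171], [161, 166, 170]] [114, 118, 120]
S [[94, 98, 98], [123, 127, 130], [127, 132, 136]] [71, 73, 72]
S [[148, 161, 169], [144, 156, 161], [143, 155, 160]] [66, 90, 110]
D [[139, 142, 147], [140, 143, 149], [142, 146, 151]] [85, 88, 90]
D [[166, 169, 175], [160, 164, 170], [158, 162, 168]] [86, 88, 90]
D [[100, 103, 106], [90, 93, 95], [89, 91, 94]] [135, 143, 150]
```

View pics/d1.png

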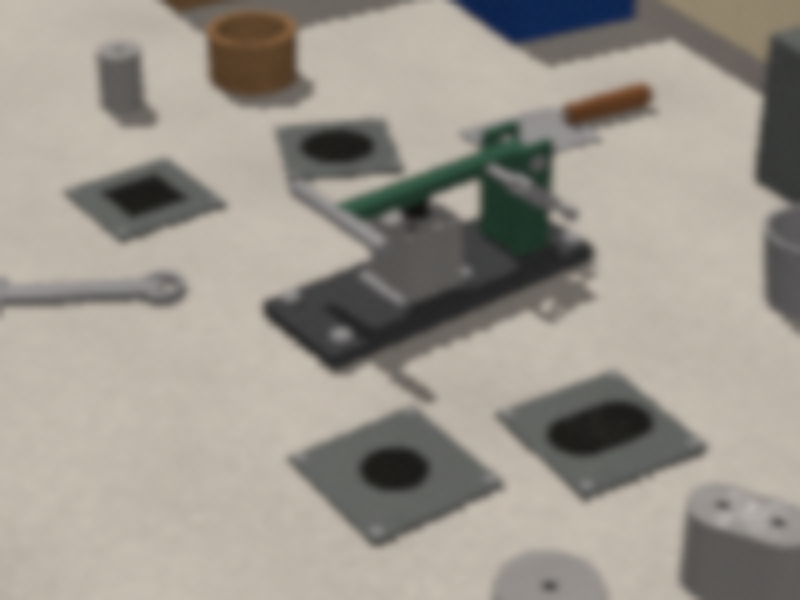

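View pics/d2.png

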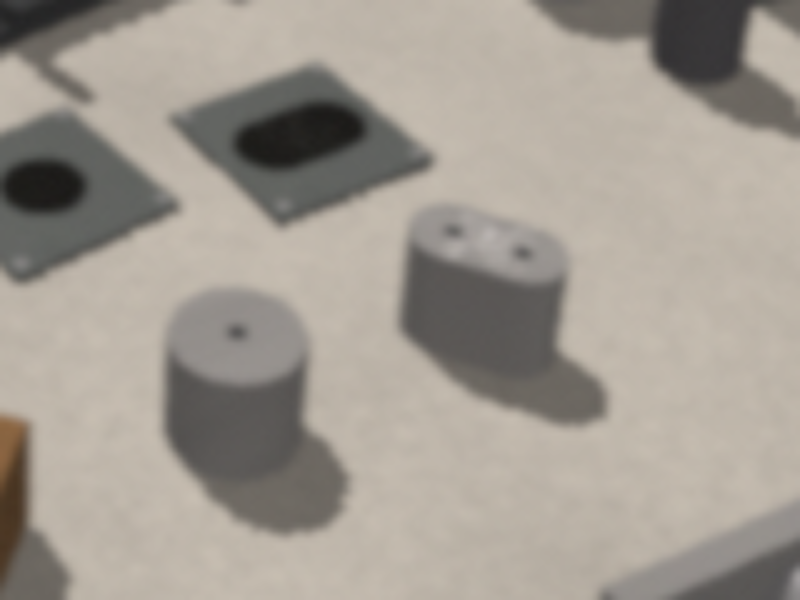

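Run:
```python
import pickle
from h import *
S,D=pickle.load(open("c0.pkl","rb"))
f=lambda p,s,o:((np.array(p,float)+.5)/s-.5+o)
def two(n,ps,pd,z):
    a=toplane(S,ps,z)[0]*1000;b=toplane(D,pd,z)[0]*1000;print(n,a.round(1),b.round(1),((a+b)/2).round(1));return (a+b)/2
two("large",f((133,209),4,(90,215)),f((237,332),5,(280,250)),.05)
a=two("ob1",f((268,348),4,(90,215)),f((453,231),5,(280,250)),.05)
b=two("ob2",f((240,402),4,(90,215)),f((521,253),5,(280,250)),.05)
print("ob",(a+b)/2,np.degrees(np.arctan2(*(b-a)[::-1])))
two("small",f((559,58),4,(230,120)),f((120,47),4,(190,170)),.05)
a=two("bar+",f((191,251),4,(230,120)),f((298,187),4,(190,170)),.08)
b=two("bar-",f((76,338),4,(230,120)),f((384,246),4,(190,170)),.08)
print(a-b,np.degrees(np.arctan2(*(a-b)[::-1]))-90,np.linalg.norm(a-b))
# arm centreline direction, top edges
print(toplane(S,[f((142,300),4,(230,120)),f((360,425),4,(230,120))],.085)*1000)
```

```text
large [ 460.2 -338.4] [ 461.1 -339.1] [ 460.7 -338.7]
ob1 [ 567.8 -326.8] [ 568.9 -327.7] [ 568.3 -327.3]
ob2 [ 583.9 -349.3] [ 584.9 -350.4] [ 584.4 -349.8]
ob [ 576.35793858 -338.56383609] -54.56592170496969
small [473.6 343. ] [477. 341.] [475.3 342. ]
bar+ [489.   17.8] [490.1  16.6] [489.6  17.2]
bar- [502.3 -71.1] [506.8 -73.1] [504.6 -72.1]
[-15.00154634  89.28554624] 9.53761844316034 90.53703750781185
[[505.98746227 -30.16535651]
 [642.27451004  -2.61739896]]
```

Estimates so far (mm):
- **Plates:** small (460,-178), oblong (584,-197.5) at 3.3°, square (438,182.5) at 9.8°, large (596.5,189.5).
- **Blocks:** large (461,-339), oblong (576,-338.5) at -54.6°, small (475,342).
- **Clamp:** bar middle (497,-27), yaw about 10°.

Next is a move helper, then the clamp.

```bash
cat > go.py <<'E'
import sys
from workcell import bot
from h import *
def go(x,y,z,yaw):
    o=bot.get_obs();r=R.from_quat(o["tool_rot"]);a=np.radians(yaw)
    Y=np.array([np.cos(a),np.sin(a),0]);Z=np.array([0,0,-1.]);T=R.from_matrix(np.c_[np.cross(Y,Z),Y,Z])
    d=r.inv().apply(np.array([x,y,z])-o["eef_pos"]);w=np.degrees((r.inv()*T).as_rotvec())
    print("t=%.2f"%o["clock"],"pos",o["eef_pos"].round(4),"grip",round(o["grip_width"],4),"F",o["ft_force"].round(1),"\nDELTA",d.round(4).tolist(),"TWIST",w.round(1).tolist())
if __name__=="__main__": go(*map(float,sys.argv[1:5]))
E
python3 go.py .4916 .003 .16 10
```

```text
t=0.25 pos [0.1452 0.4782 0.2309] grip 0.0857 F [ 0.3  0.3 -0. ] 
DELTA [-0.4695, -0.354, 0.0712] TWIST [-0.1, 0.0, 63.1]
```

Request:
{"name": "send_rows", "arguments": {
  "deltas": [
    {"grip":1,"translation":[-0.47,-0.354,0.071],"twist":[0,0,63]},
    {"grip":1,"translation":[-0.47,-0.354,0.071],"twist":[0,0,63]},
    {"grip":1,"translation":[-0.47,-0.354,0.071],"twist":[0,0,63]},
    {"grip":1,"translation":[-0.47,-0.354,0.071],"twist":[0,0,63]},
    {"grip":1,"translation":[-0.47,-0.354,0.071],"twist":[0,0,63]}
  ]
}}

```text
clock: 0.88
eef_pos: [0.329, 0.2262, 0.1938]
tool_rot: [0.58, 0.814, 0.0, 0.0]
ft_force: [0.1, 1.3, 0.5]
grip_width: 0.0854
```

```bash
python3 go.py .4916 .003 .16 10
```

```text
t=0.88 pos [0.329  0.2262 0.1938] grip 0.0854 F [0.1 1.3 0.5] 
DELTA [-0.264, 0.0808, 0.034] TWIST [0.0, 0.0, 9.1]
```

Request:
{"name": "send_rows", "arguments": {
  "deltas": [
    {"grip":1,"translation":[-0.264,0.081,0.034],"twist":[0,0,9]},
    {"grip":1,"translation":[-0.264,0.081,0.034],"twist":[0,0,9]},
    {"grip":1,"translation":[-0.264,0.081,0.034],"twist":[0,0,9]},
    {"grip":1,"translation":[-0.264,0.081,0.034],"twist":[0,0,9]},
    {"grip":1,"translation":[-0.264,0.081,0.034],"twist":[0,0,9]}
  ]
}}

```text
clock: 1.5
eef_pos: [0.4931, 0.0003, 0.1594]
tool_rot: [0.644, 0.765, -0.0, 0.0]
ft_force: [0.7, 0.3, 1.0]
grip_width: 0.0855
```

Run:
```python
from workcell import camera
from h import *
from go import go
c=camera("wrist");im=c["color"].copy()
for q in proj(c,[[.4916,.003,.08],[.497,-.0274,.08],[.5,-.07,.08],[.556,-.017,.062]],True): cv2.circle(im,tuple(int(i) for i in q),3,(0,0,255),1)
cv2.imwrite("pics/w1.png",im)
go(.4916,.003,.061,10)
```

```text
t=1.55 pos [ 0.4946 -0.0015  0.159 ] grip 0.0854 F [ 2.4 -0.5  0.8] 
DELTA [0.0052, -0.0023, 0.098] TWIST [0.1, 0.2, -0.2]
```

View pics/w1.png

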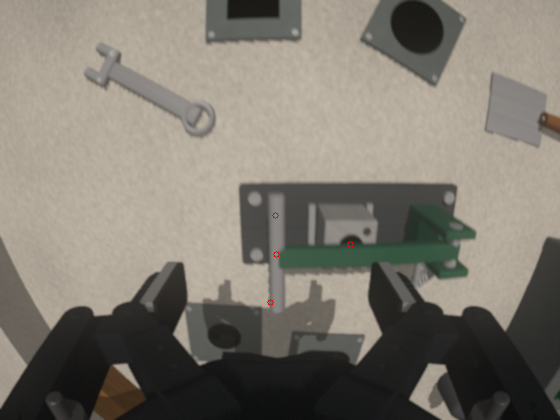

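The wrist view shows the marked bar points at (276,215) and (277,254) lying on the bar, and the bar runs square to the jaws. Descending.

Request:
{"name": "send_rows", "arguments": {
  "deltas": [
    {"grip":1,"translation":[0.005,-0.002,0.05],"twist":[0,0,0]},
    {"grip":1,"translation":[0.005,-0.002,0.098],"twist":[0,0,0]},
    {"grip":1,"translation":[0.005,-0.002,0.098],"twist":[0,0,0]},
    {"grip":0.2,"translation":[0.005,-0.002,0.098],"twist":[0,0,0]},
    {"grip":0,"translation":[0.005,-0.002,0.098],"twist":[0,0,0]}
  ]
}}

```text
clock: 2.17
eef_pos: [0.494, 0.003, 0.0633]
tool_rot: [0.644, 0.765, 0.001, 0.003]
ft_force: [0.5, -0.1, 0.8]
grip_width: 0.0513
```

Request:
{"name": "send_rows", "arguments": {
  "deltas": [
    {"grip":0,"translation":[0,0,0],"twist":[0,0,0]},
    {"grip":0,"translation":[0,0,0],"twist":[0,0,0]},
    {"grip":0,"translation":[0,0,0],"twist":[0,0,0]},
    {"grip":0,"translation":[0,0,0],"twist":[0,0,0]}
  ]
}}

```text
clock: 2.68
eef_pos: [0.4913, 0.0025, 0.0642]
tool_rot: [0.644, 0.765, -0.001, 0.002]
ft_force: [-8.4, -1.3, 9.8]
grip_width: 0.0102
```

```bash
python3 go.py .4916 .003 .061 10
python3 - <<'E'
import numpy as np
for th in (.1,.2,.3,.4,.5,.6,.75,.9,1.05,1.2,1.35,1.5,1.65,1.8): print(th,(145*(1-np.cos(th))).round(1),(145*np.sin(th)).round(1))
E
```

```text
t=2.67 pos [0.4913 0.0025 0.0642] grip 0.0102 F [-8.4 -1.3  9.8] 
DELTA [0.0005, 0.0003, 0.0032] TWIST [0.1, 0.2, -0.2]
0.1 0.7 14.5
0.2 2.9 28.8
0.3 6.5 42.9
0.4 11.4 56.5
0.5 17.8 69.5
0.6 25.3 81.9
0.75 38.9 98.8
0.9 54.9 113.6
1.05 72.9 125.8
1.2 92.5 135.1
1.35 113.2 141.5
1.5 134.7 144.6
1.65 156.5 144.5
1.8 177.9 141.2
```

Request:
{"name": "send_rows", "arguments": {
  "deltas": [
    {"grip":0,"translation":[0,0.001,-0.0145],"twist":[0,0,0]},
    {"grip":0,"translation":[0,0.003,-0.029],"twist":[0,0,0]},
    {"grip":0,"translation":[0,0.0065,-0.043],"twist":[0,0,0]},
    {"grip":0,"translation":[0,0.0115,-0.0565],"twist":[0,0,0]},
    {"grip":0,"translation":[0,0.018,-0.0695],"twist":[0,0,0]}
  ]
}}

```text
clock: 3.3
eef_pos: [0.5072, 0.0054, 0.1337]
tool_rot: [0.644, 0.765, -0.002, 0.001]
ft_force: [-1.8, -2.1, -4.5]
grip_width: 0.0094
```

Run:
```python
from workcell import camera
from h import *
from go import go
c=camera("side");crop(c,190,130,200,150,4,"pics/d3.png")
for th in(.6,.75,.9,1.05,1.2,1.35,1.5,1.65,1.8):
  s=.145*(1-np.cos(th));print(th);go(.4913+s*np.cos(.1745),.0025+s*np.sin(.1745),.0642+.145*np.sin(th),10)
```

```text
0.6
t=3.35 pos [0.5082 0.0056 0.1354] grip 0.0096 F [-6.  -2.  -0.2] 
DELTA [-0.0001, 0.0081, -0.0107] TWIST [-0.1, 0.3, -0.2]
0.75
t=3.35 pos [0.5082 0.0056 0.1354] grip 0.0096 F [-6.  -2.  -0.2] 
DELTA [-0.0001, 0.0217, -0.0277] TWIST [-0.1, 0.3, -0.2]
0.9
t=3.35 pos [0.5082 0.0056 0.1354] grip 0.0096 F [-6.  -2.  -0.2] 
DELTA [-0.0001, 0.0376, -0.0424] TWIST [-0.1, 0.3, -0.2]
1.05
t=3.35 pos [0.5082 0.0056 0.1354] grip 0.0096 F [-6.  -2.  -0.2] 
DELTA [-0.0001, 0.0556, -0.0546] TWIST [-0.1, 0.3, -0.2]
1.2
t=3.35 pos [0.5082 0.0056 0.1354] grip 0.0096 F [-6.  -2.  -0.2] 
DELTA [-0.0001, 0.0752, -0.064] TWIST [-0.1, 0.3, -0.2]
1.35
t=3.35 pos [0.5082 0.0056 0.1354] grip 0.0096 F [-6.  -2.  -0.2] 
DELTA [-0.0001, 0.096, -0.0704] TWIST [-0.1, 0.3, -0.2]
1.5
t=3.35 pos [0.5082 0.0056 0.1354] grip 0.0096 F [-6.  -2.  -0.2] 
DELTA [-0.0, 0.1175, -0.0736] TWIST [-0.1, 0.3, -0.2]
1.65
t=3.35 pos [0.5082 0.0056 0.1354] grip 0.0096 F [-6.  -2.  -0.2] 
DELTA [0.0001, 0.1392, -0.0735] TWIST [-0.1, 0.3, -0.2]
1.8
t=3.35 pos [0.5082 0.0056 0.1354] grip 0.0096 F [-6.  -2.  -0.2] 
DELTA [0.0002, 0.1607, -0.0702] TWIST [-0.1, 0.3, -0.2]
```

View pics/d3.png

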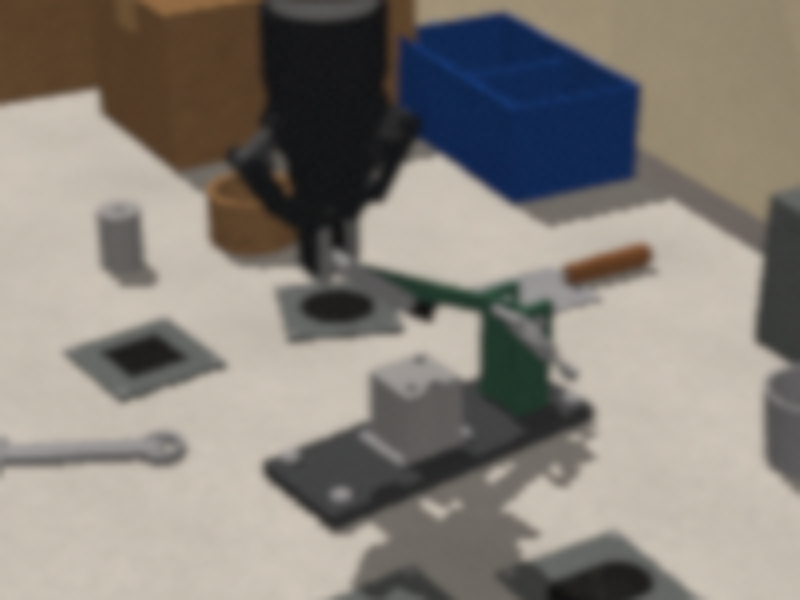

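The side view shows the bar held at about (335,260) in the crop. The arm is raised and the block is still on the base. Carrying on along the arc.

Request:
{"name": "send_rows", "arguments": {
  "deltas": [
    {"grip":0,"translation":[0,0.008,-0.011],"twist":[0,0,0]},
    {"grip":0,"translation":[0,0.022,-0.028],"twist":[0,0,0]},
    {"grip":0,"translation":[0,0.038,-0.0425],"twist":[0,0,0]},
    {"grip":0,"translation":[0,0.056,-0.055],"twist":[0,0,0]},
    {"grip":0,"translation":[0,0.075,-0.064],"twist":[0,0,0]}
  ]
}}

```text
clock: 3.98
eef_pos: [0.5812, 0.019, 0.2041]
tool_rot: [0.644, 0.765, -0.001, 0.001]
ft_force: [-6.8, 0.4, 10.5]
grip_width: 0.0095
```

Run:
```python
from h import *
from go import go
for th in(1.35,1.5,1.65,1.8):
  s=.145*(1-np.cos(th));print(th);go(.4913+s*np.cos(.1745),.0025+s*np.sin(.1745),.0642+.145*np.sin(th),10)
```

```text
1.35
t=3.98 pos [0.5812 0.019  0.2041] grip 0.0095 F [-6.8  0.4 10.5] 
DELTA [-0.0005, 0.0218, -0.0016] TWIST [-0.0, 0.2, -0.2]
1.5
t=3.98 pos [0.5812 0.019  0.2041] grip 0.0095 F [-6.8  0.4 10.5] 
DELTA [-0.0005, 0.0433, -0.0048] TWIST [-0.0, 0.2, -0.2]
1.65
t=3.98 pos [0.5812 0.019  0.2041] grip 0.0095 F [-6.8  0.4 10.5] 
DELTA [-0.0004, 0.0651, -0.0047] TWIST [-0.0, 0.2, -0.2]
1.8
t=3.98 pos [0.5812 0.019  0.2041] grip 0.0095 F [-6.8  0.4 10.5] 
DELTA [-0.0003, 0.0865, -0.0014] TWIST [-0.0, 0.2, -0.2]
```

Request:
{"name": "send_rows", "arguments": {
  "deltas": [
    {"grip":0,"translation":[0,0.022,-0.002],"twist":[0,0,0]},
    {"grip":0,"translation":[0,0.043,-0.005],"twist":[0,0,0]},
    {"grip":0,"translation":[0,0.065,-0.005],"twist":[0,0,0]},
    {"grip":0,"translation":[0,0.086,-0.002],"twist":[0,0,0]},
    {"grip":0,"translation":[0,0.088,-0.002],"twist":[0,0,0]}
  ]
}}

```text
clock: 4.6
eef_pos: [0.6705, 0.0353, 0.2067]
tool_rot: [0.644, 0.765, 0.001, 0.002]
ft_force: [2.9, 2.4, -1.6]
grip_width: 0.0094
```

Run:
```python
from workcell import camera
from h import *
from go import go
c=camera("side");crop(c,190,100,200,150,4,"pics/d4.png")
go(.66,.03,.24,10)
```

```text
t=4.65 pos [0.6701 0.0353 0.2068] grip 0.0097 F [3.4 2.9 0.1] 
DELTA [-0.0036, -0.0107, -0.0332] TWIST [0.2, 0.2, -0.1]
```

View pics/d4.png

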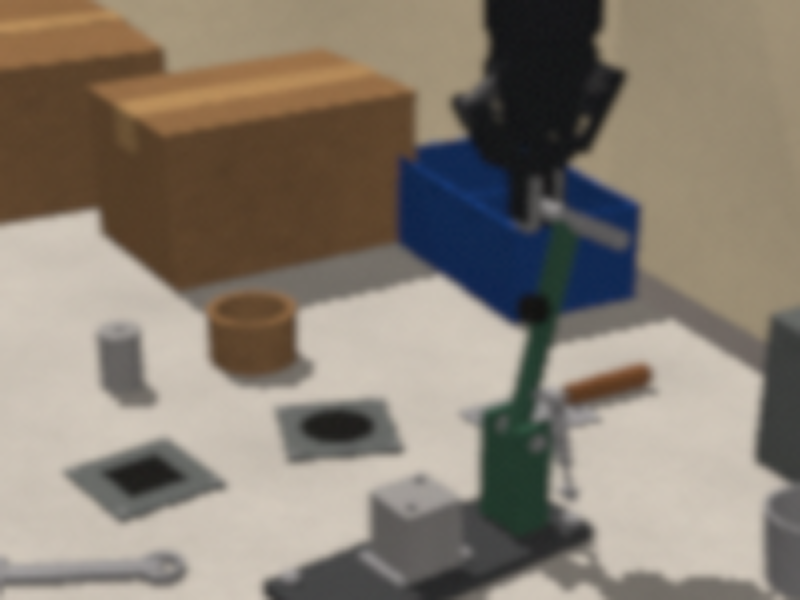

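The arm is past vertical, with the bar at about (560,208). Releasing and moving up.

Request:
{"name": "send_rows", "arguments": {
  "deltas": [
    {"grip":0.6,"translation":[0,0,0],"twist":[0,0,0]},
    {"grip":0.6,"translation":[0,0,0],"twist":[0,0,0]},
    {"grip":0.6,"translation":[0,0,0],"twist":[0,0,0]},
    {"grip":0.6,"translation":[0,-0.004,-0.035],"twist":[0,0,0]},
    {"grip":0.6,"translation":[0,-0.006,-0.065],"twist":[0,0,0]}
  ]
}}

```text
clock: 5.28
eef_pos: [0.663, 0.0339, 0.2729]
tool_rot: [0.644, 0.765, 0.0, 0.002]
ft_force: [0.1, -0.4, 0.7]
grip_width: 0.0513
```

Run:
```python
from workcell import camera
from h import *
from go import go
c=camera("side");crop(c,190,100,200,150,4,"pics/d5.png")
go(.556,-.017,.25,100)
```

```text
t=5.33 pos [0.6644 0.034  0.2781] grip 0.0511 F [ 0.  -0.1  2.9] 
DELTA [-0.0317, -0.1158, 0.027] TWIST [0.3, 0.7, -90.2]
```

View pics/d5.png

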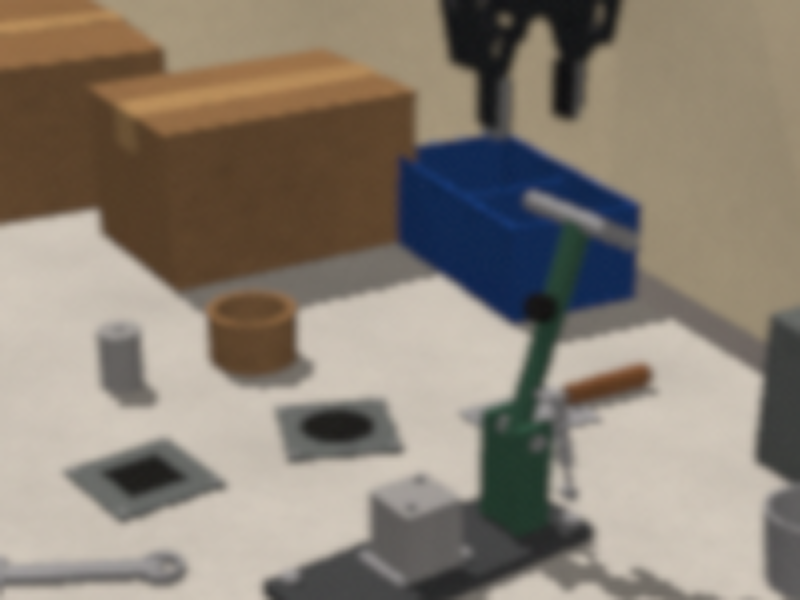

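The arm stands open by itself and the gripper is clear of it. Moving back over the square block.

Request:
{"name": "send_rows", "arguments": {
  "deltas": [
    {"grip":1,"translation":[-0.03,-0.115,0.0],"twist":[0,0,-90]},
    {"grip":1,"translation":[-0.03,-0.115,0.0],"twist":[0,0,-90]},
    {"grip":1,"translation":[-0.03,-0.115,0.027],"twist":[0,0,-90]},
    {"grip":1,"translation":[-0.03,-0.115,0.027],"twist":[0,0,-90]},
    {"grip":1,"translation":[-0.03,-0.115,0.027],"twist":[0,0,-90]}
  ]
}}

```text
clock: 5.95
eef_pos: [0.5554, -0.0156, 0.2499]
tool_rot: [0.226, 0.974, -0.001, 0.004]
ft_force: [-0.4, 0.1, 0.1]
grip_width: 0.0855
```

```bash
python3 go.py .556 -.017 .2 100; python3 -c "
from workcell import bot;print(bot.get_obs()['joint_pos'])"
```

```text
t=5.95 pos [ 0.5554 -0.0156  0.2499] grip 0.0855 F [-0.4  0.1  0.1] 
DELTA [-0.0007, -0.001, 0.0499] TWIST [-0.1, 0.5, -36.1]
[-0.02640134  0.33937704  0.18800035  1.41130177 -0.00312455  0.42928053]
```

Request:
{"name": "send_rows", "arguments": {
  "deltas": [
    {"grip":1,"translation":[-0.001,-0.001,0.05],"twist":[0,0.5,-36]},
    {"grip":1,"translation":[-0.001,-0.001,0.05],"twist":[0,0.5,-36]},
    {"grip":1,"translation":[-0.001,-0.001,0.05],"twist":[0,0.5,-36]},
    {"grip":1,"translation":[-0.001,-0.001,0.05],"twist":[0,0.5,-36]}
  ]
}}

```text
clock: 6.45
eef_pos: [0.5556, -0.0174, 0.1998]
tool_rot: [-0.087, 0.996, -0.001, -0.001]
ft_force: [0.1, -0.2, 0.2]
grip_width: 0.0856
```

Run:
```python
from workcell import camera
from h import *
from go import go
c=camera("wrist");im=c["color"].copy()
cv2.imwrite("pics/w2r.png",cv2.resize(im[80:380,180:480],None,fx=2,fy=2))
a=np.radians(10);Rz=np.array([[np.cos(a),-np.sin(a)],[np.sin(a),np.cos(a)]])
pts=np.array([[s,t] for s,t in((-22,-22),(22,-22),(22,22),(-22,22),(0,0))])@Rz.T/1000+[.556,-.017]
for q in proj(c,np.c_[pts,np.full(5,.062)],True): cv2.circle(im,tuple(int(i) for i in q),3,(0,0,255),1)
cv2.imwrite("pics/w2.png",im)
go(.556,-.017,.03,100)
```

```text
t=6.50 pos [ 0.5557 -0.0174  0.1999] grip 0.0852 F [ 0.4  0.6 -1.1] 
DELTA [-0.0006, 0.0007, 0.1699] TWIST [-0.1, -0.1, 0.1]
```

View pics/w2.png

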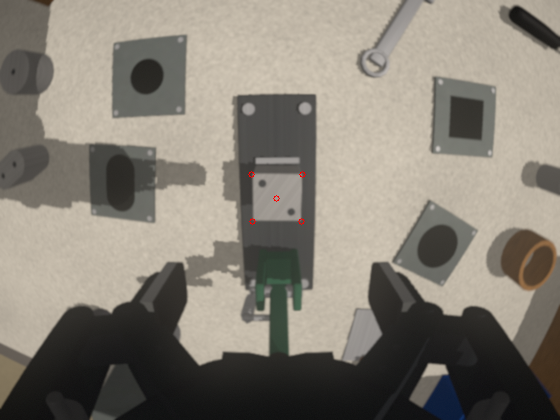

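The block's top corners match the markers at (252,175) to (302,221) within about 1 mm. Descending to grip.

Request:
{"name": "send_rows", "arguments": {
  "deltas": [
    {"grip":1,"translation":[-0.001,0.001,0.06],"twist":[0,0,0]},
    {"grip":1,"translation":[-0.001,0.001,0.12],"twist":[0,0,0]},
    {"grip":1,"translation":[-0.001,0.001,0.15],"twist":[0,0,0]},
    {"grip":1,"translation":[-0.001,0.001,0.17],"twist":[0,0,0]},
    {"grip":1,"translation":[-0.001,0.001,0.17],"twist":[0,0,0]}
  ]
}}

```text
clock: 7.12
eef_pos: [0.5542, -0.0167, 0.0282]
tool_rot: [-0.087, 0.996, -0.001, -0.003]
ft_force: [0.5, 0.1, -0.5]
grip_width: 0.0856
```

Request:
{"name": "send_rows", "arguments": {
  "deltas": [
    {"grip":0.3,"translation":[0,0,0],"twist":[0,0,0]},
    {"grip":0,"translation":[0,0,0],"twist":[0,0,0]},
    {"grip":0,"translation":[0,0,0],"twist":[0,0,0]},
    {"grip":0,"translation":[0,0,0],"twist":[0,0,0]}
  ]
}}

```text
clock: 7.62
eef_pos: [0.5554, -0.017, 0.0297]
tool_rot: [-0.087, 0.996, -0.001, -0.001]
ft_force: [0.6, -1.1, 5.6]
grip_width: 0.0433
```

```bash
python3 go.py .556 -.017 .15 100;python3 go.py .438 .1825 .15 99.8
```

```text
t=7.62 pos [ 0.5554 -0.017   0.0297] grip 0.0433 F [ 0.6 -1.1  5.6] 
DELTA [-0.0002, -0.0004, -0.1203] TWIST [-0.1, -0.2, 0.0]
t=7.62 pos [ 0.5554 -0.017   0.0297] grip 0.0433 F [ 0.6 -1.1  5.6] 
DELTA [0.0813, 0.2166, -0.1205] TWIST [-0.1, -0.2, 0.2]
```

Request:
{"name": "send_rows", "arguments": {
  "deltas": [
    {"grip":0,"translation":[0,0,-0.03],"twist":[0,0,0]},
    {"grip":0,"translation":[0,0,-0.07],"twist":[0,0,0]},
    {"grip":0,"translation":[0.02,0.054,-0.09],"twist":[0,0,0]},
    {"grip":0,"translation":[0.04,0.108,-0.09],"twist":[0,0,0]},
    {"grip":0,"translation":[0.06,0.16,-0.09],"twist":[0,0,0]}
  ]
}}

```text
clock: 8.25
eef_pos: [0.4674, 0.1317, 0.1194]
tool_rot: [-0.087, 0.996, -0.001, -0.002]
ft_force: [0.9, 0.6, -2.9]
grip_width: 0.0433
```

```bash
python3 go.py .438 .1825 .08 99.8
```

```text
t=8.25 pos [0.4674 0.1317 0.1194] grip 0.0433 F [ 0.9  0.6 -2.9] 
DELTA [0.02, 0.0552, 0.0394] TWIST [-0.1, -0.2, 0.2]
```

Request:
{"name": "send_rows", "arguments": {
  "deltas": [
    {"grip":0,"translation":[0.02,0.055,0.01],"twist":[0,0,0]},
    {"grip":0,"translation":[0.02,0.055,0.04],"twist":[0,0,0]},
    {"grip":0,"translation":[0.02,0.055,0.04],"twist":[0,0,0]},
    {"grip":0,"translation":[0.02,0.055,0.04],"twist":[0,0,0]}
  ]
}}

```text
clock: 8.75
eef_pos: [0.4383, 0.1819, 0.0797]
tool_rot: [-0.086, 0.996, -0.001, -0.002]
ft_force: [0.9, -0.5, -2.6]
grip_width: 0.0431
```

Run:
```python
from workcell import camera
from h import *
from go import go
c=camera("wrist");cv2.imwrite("pics/w3.png",c["color"])
go(.438,.1825,.023,99.8)
```

```text
t=8.80 pos [0.4389 0.182  0.0801] grip 0.043 F [ 1.   0.4 -2.6] 
DELTA [0.0007, 0.0008, 0.0571] TWIST [-0.1, -0.1, 0.1]
```

View pics/w3.png

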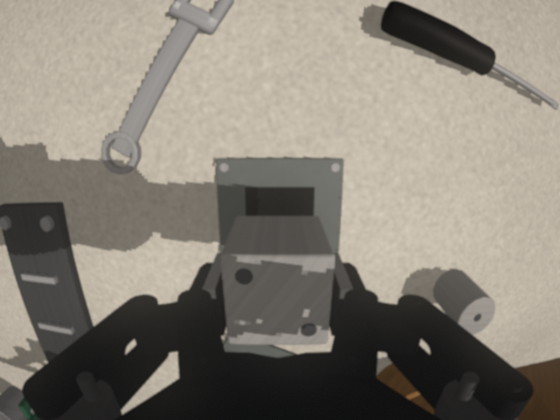

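The block is held upright over the plate and lined up with the plate edges (plate corners at (224,167) and (336,167)). Lowering and releasing.

Request:
{"name": "send_rows", "arguments": {
  "deltas": [
    {"grip":0,"translation":[0.0005,0.001,0.03],"twist":[0,0,0]},
    {"grip":0,"translation":[0.0005,0.001,0.05],"twist":[0,0,0]},
    {"grip":0,"translation":[0.0005,0.001,0.057],"twist":[0,0,0]},
    {"grip":0,"translation":[0.0005,0.001,0.0575],"twist":[0,0,0]},
    {"grip":0,"translation":[0.0005,0.001,0.0575],"twist":[0,0,0]}
  ]
}}

```text
clock: 9.43
eef_pos: [0.4392, 0.1829, 0.0237]
tool_rot: [-0.086, 0.996, -0.0, -0.0]
ft_force: [-0.0, 0.3, -2.3]
grip_width: 0.0429
```

Request:
{"name": "send_rows", "arguments": {
  "deltas": [
    {"grip":0.7,"translation":[0,0,0],"twist":[0,0,0]},
    {"grip":1,"translation":[0,0,0],"twist":[0,0,0]},
    {"grip":1,"translation":[0,0,0],"twist":[0,0,0]},
    {"grip":1,"translation":[0,0,-0.04],"twist":[0,0,0]},
    {"grip":1,"translation":[0,0,-0.1],"twist":[0,0,0]}
  ]
}}

```text
clock: 10.05
eef_pos: [0.4375, 0.1824, 0.1232]
tool_rot: [-0.086, 0.996, -0.001, -0.002]
ft_force: [0.3, 0.6, 0.3]
grip_width: 0.0857
```

Run:
```python
from workcell import camera
from h import *
from go import go
c=camera("scene")
from h import *
crop(c,230,110,200,150,4,"pics/s4.png")
u,v=400,158
g=(c["color"][:,:,2].astype(int)-c["color"][:,:,0]>40)
m=np.zeros((420,560),np.uint8);m[130:200,370:435]=g[130:200,370:435]
ys,xs=np.nonzero(m);print("roll px",xs.min(),xs.max(),ys.min(),ys.max());print(toplane(c,[[(xs.min()+xs.max())/2,(ys.min()+ys.max())/2]],.02))
go(.475,.342,.15,160)
```

```text
roll px 389 419 149 180
[[0.58959904 0.34932934]]
t=10.10 pos [0.4428 0.1846 0.1323] grip 0.0853 F [2.  0.5 4.9] 
DELTA [-0.0588, 0.1496, -0.0169] TWIST [-0.2, 0.6, -60.1]
```

View pics/s4.png

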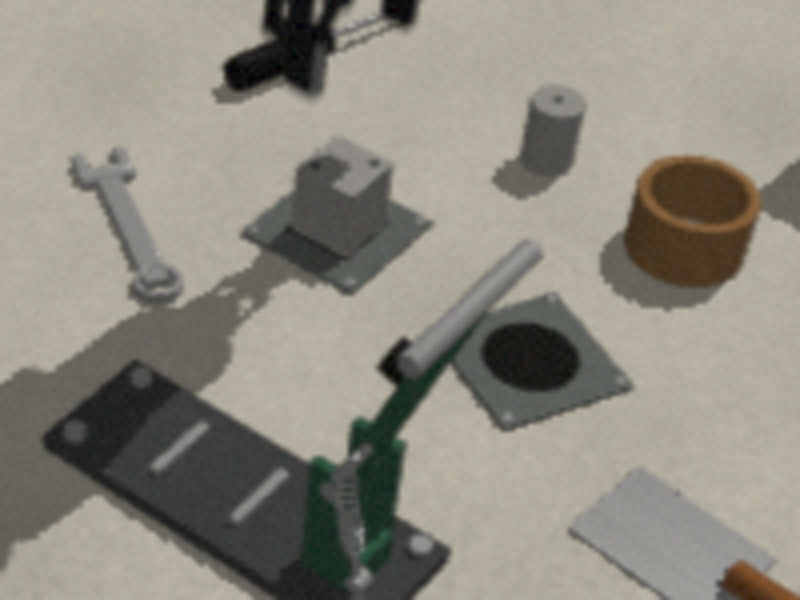

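The square block stands centred on its plate. The small round block is next; jaw yaw 100° keeps the fingers away from the tape roll at (590,349).

```bash
python3 go.py .475 .342 .15 100
```

```text
t=10.10 pos [0.4428 0.1846 0.1323] grip 0.0853 F [2.  0.5 4.9] 
DELTA [-0.0588, 0.1496, -0.0169] TWIST [0.1, 0.6, -0.1]
```

Request:
{"name": "send_rows", "arguments": {
  "deltas": [
    {"grip":1,"translation":[-0.02,0.05,-0.017],"twist":[0,0.5,0]},
    {"grip":1,"translation":[-0.04,0.1,-0.017],"twist":[0,0.5,0]},
    {"grip":1,"translation":[-0.059,0.15,-0.017],"twist":[0,0.5,0]},
    {"grip":1,"translation":[-0.059,0.15,-0.017],"twist":[0,0.5,0]},
    {"grip":1,"translation":[-0.059,0.15,-0.017],"twist":[0,0.5,0]}
  ]
}}

```text
clock: 10.72
eef_pos: [0.4745, 0.342, 0.1495]
tool_rot: [-0.086, 0.996, 0.0, 0.0]
ft_force: [1.0, 0.9, 0.2]
grip_width: 0.0857
```

```bash
cat > wl.py <<'E'
import sys
from workcell import camera
from h import *
from go import go
f,x,y,r,z=sys.argv[1],*map(float,sys.argv[2:6])
c=camera("wrist");im=c["color"].copy()
a=np.linspace(0,2*np.pi,25)
P=np.c_[x+r*np.cos(a),y+r*np.sin(a),np.full(25,z)]
for q in np.r_[proj(c,P,True),proj(c,[[x,y,z]],True)]: cv2.circle(im,tuple(int(round(i)) for i in q),1,(0,0,255),-1)
print(proj(c,[[x,y,z]],True))
cv2.imwrite(f,im)
import pickle;pickle.dump(c,open("cw.pkl","wb"))
E
python3 wl.py pics/w4.png .475 .342 .018 .05;python3 go.py .475 .342 .012 100
```

```text
[[275.97079925 210.67926668]]
t=10.78 pos [0.4746 0.3415 0.1498] grip 0.0859 F [ 1.  -0.3  0.4] 
DELTA [-0.0005, 0.0004, 0.1378] TWIST [0.0, 0.0, -0.2]
```

View pics/w4.png

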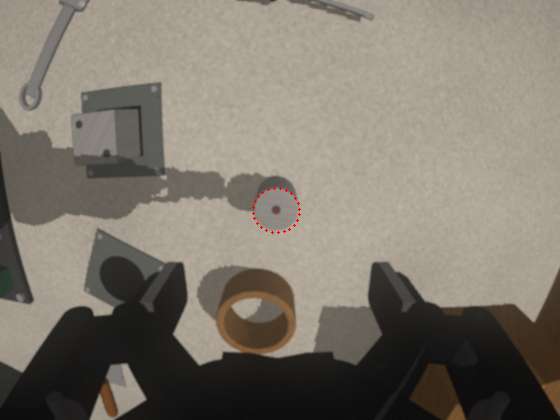

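The marker circle at (276,210) sits exactly on the block's top. Gripping.

Request:
{"name": "send_rows", "arguments": {
  "deltas": [
    {"grip":1,"translation":[0,0,0.06],"twist":[0,0,0]},
    {"grip":1,"translation":[0,0,0.11],"twist":[0,0,0]},
    {"grip":1,"translation":[0,0,0.134],"twist":[0,0,0]},
    {"grip":1,"translation":[0,0,0.138],"twist":[0,0,0]},
    {"grip":0.6,"translation":[0,0,0.138],"twist":[0,0,0]}
  ]
}}

```text
clock: 11.4
eef_pos: [0.4753, 0.3411, 0.0128]
tool_rot: [-0.085, 0.996, 0.001, 0.001]
ft_force: [0.1, 0.1, 1.0]
grip_width: 0.0698
```

Request:
{"name": "send_rows", "arguments": {
  "deltas": [
    {"grip":0,"translation":[0,0,0],"twist":[0,0,0]},
    {"grip":0,"translation":[0,0,0],"twist":[0,0,0]},
    {"grip":0,"translation":[0,0,0],"twist":[0,0,0]},
    {"grip":0,"translation":[0,0,0],"twist":[0,0,0]}
  ]
}}

```text
clock: 11.9
eef_pos: [0.4766, 0.3418, 0.0148]
tool_rot: [-0.085, 0.996, 0.001, 0.002]
ft_force: [-0.8, -0.5, 6.4]
grip_width: 0.0345
```

```bash
python3 go.py .475 .342 .15 100;python3 go.py .460 -.178 .16 100
```

```text
t=11.90 pos [0.4766 0.3418 0.0148] grip 0.0345 F [-0.8 -0.5  6.4] 
DELTA [0.0009, 0.0007, -0.1352] TWIST [0.1, 0.3, -0.2]
t=11.90 pos [0.4766 0.3418 0.0148] grip 0.0345 F [-0.8 -0.5  6.4] 
DELTA [0.1039, -0.5091, -0.1468] TWIST [0.1, 0.3, -0.2]
```

Request:
{"name": "send_rows", "arguments": {
  "deltas": [
    {"grip":0,"translation":[0,0,-0.06],"twist":[0,0,0]},
    {"grip":0,"translation":[0,0,-0.12],"twist":[0,0,0]},
    {"grip":0,"translation":[0.012,-0.06,-0.147],"twist":[0,0,0]},
    {"grip":0,"translation":[0.024,-0.12,-0.147],"twist":[0,0,0]},
    {"grip":0,"translation":[0.036,-0.18,-0.147],"twist":[0,0,0]}
  ]
}}

```text
clock: 12.52
eef_pos: [0.4711, 0.158, 0.1622]
tool_rot: [-0.086, 0.996, 0.001, 0.004]
ft_force: [1.3, -1.0, -1.7]
grip_width: 0.0346
```

```bash
python3 go.py .4615 -.178 .16 100
```

```text
t=12.53 pos [0.4711 0.158  0.1622] grip 0.0346 F [ 1.3 -1.  -1.7] 
DELTA [0.067, -0.3294, 0.001] TWIST [0.1, 0.4, -0.2]
```

Request:
{"name": "send_rows", "arguments": {
  "deltas": [
    {"grip":0,"translation":[0.067,-0.329,0],"twist":[0,0,0]},
    {"grip":0,"translation":[0.067,-0.329,0],"twist":[0,0,0]},
    {"grip":0,"translation":[0.067,-0.329,0],"twist":[0,0,0]},
    {"grip":0,"translation":[0.067,-0.329,0],"twist":[0,0,0]},
    {"grip":0,"translation":[0.067,-0.329,0],"twist":[0,0,0]}
  ]
}}

```text
clock: 13.15
eef_pos: [0.4618, -0.1549, 0.1615]
tool_rot: [-0.086, 0.996, 0.001, 0.004]
ft_force: [1.3, -0.1, -1.6]
grip_width: 0.0347
```

Request:
{"name": "send_rows", "arguments": {
  "deltas": [
    {"grip":0,"translation":[0.005,-0.025,0.04],"twist":[0,0,0]},
    {"grip":0,"translation":[0.005,-0.025,0.08],"twist":[0,0,0]},
    {"grip":0,"translation":[0.005,-0.025,0.08],"twist":[0,0,0]}
  ]
}}

```text
clock: 13.52
eef_pos: [0.4586, -0.1793, 0.0787]
tool_rot: [-0.085, 0.996, 0.003, 0.001]
ft_force: [-0.4, 0.8, -1.1]
grip_width: 0.0346
```

```bash
python3 wl.py pics/w5.png .460 -.178 .020 .004;python3 go.py .4615 -.178 .020 100
```

```text
[[276.90164966 222.34460143]]
t=13.57 pos [ 0.4605 -0.1797  0.0807] grip 0.0346 F [-0.4  0.2 -1.1] 
DELTA [-0.001, 0.0012, 0.0608] TWIST [0.2, 0.3, -0.1]
```

View pics/w5.png

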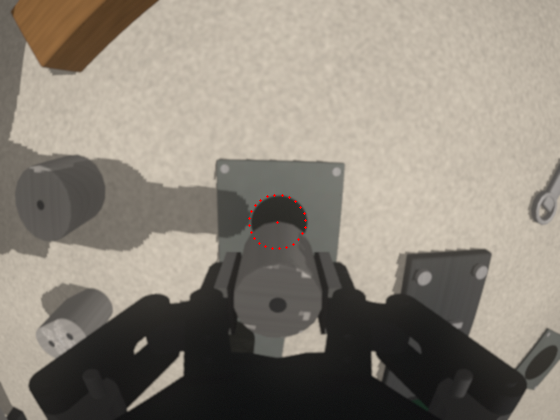

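The marked outline at (277,222) agrees with the inlay, and the small block is held straight. Placing it.

Request:
{"name": "send_rows", "arguments": {
  "deltas": [
    {"grip":0,"translation":[-0.001,0.001,0.035],"twist":[0,0,0]},
    {"grip":0,"translation":[-0.001,0.001,0.055],"twist":[0,0,0]},
    {"grip":0,"translation":[-0.001,0.001,0.061],"twist":[0,0,0]},
    {"grip":0,"translation":[-0.001,0.001,0.061],"twist":[0,0,0]},
    {"grip":0,"translation":[-0.001,0.001,0.061],"twist":[0,0,0]}
  ]
}}

```text
clock: 14.2
eef_pos: [0.4629, -0.1785, 0.0213]
tool_rot: [-0.086, 0.996, 0.001, 0.004]
ft_force: [-0.2, -0.3, -1.8]
grip_width: 0.0348
```

Request:
{"name": "send_rows", "arguments": {
  "deltas": [
    {"grip":0.7,"translation":[0,0,0],"twist":[0,0,0]},
    {"grip":1,"translation":[0,0,0],"twist":[0,0,0]},
    {"grip":1,"translation":[0,0,0],"twist":[0,0,0]},
    {"grip":1,"translation":[0,0,-0.05],"twist":[0,0,0]},
    {"grip":1,"translation":[0,0,-0.11],"twist":[0,0,0]}
  ]
}}

```text
clock: 14.82
eef_pos: [0.4608, -0.1784, 0.1312]
tool_rot: [-0.086, 0.996, 0.002, 0.002]
ft_force: [1.5, -0.6, 0.1]
grip_width: 0.0855
```

```bash
python3 wl.py pics/w6.png .460 -.178 .018 .054;python3 go.py .576 -.3385 .15 35.4
```

```text
[[276.3745058  217.80405158]]
t=14.88 pos [ 0.4659 -0.1805  0.1404] grip 0.0851 F [ 1.6 -0.6  5.7] 
DELTA [-0.0815, -0.1746, -0.0075] TWIST [0.4, 1.0, 64.5]
```

View pics/w6.png

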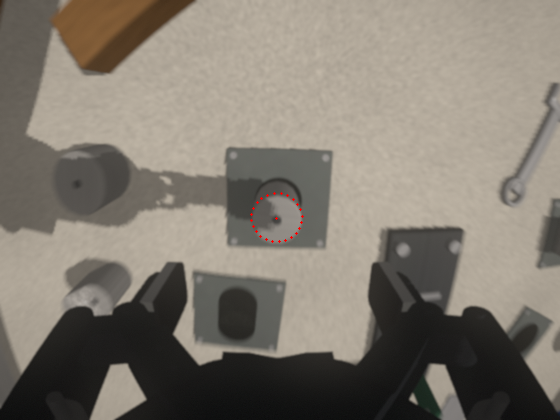

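The small block stands in its outline, with its top centre at (276,218) matching the plate centre. Next is the oblong.

Request:
{"name": "send_rows", "arguments": {
  "deltas": [
    {"grip":1,"translation":[-0.02,-0.04,-0.02],"twist":[0,1,64]},
    {"grip":1,"translation":[-0.04,-0.08,-0.02],"twist":[0,1,64]},
    {"grip":1,"translation":[-0.06,-0.13,-0.02],"twist":[0,1,64]},
    {"grip":1,"translation":[-0.0815,-0.1745,-0.02],"twist":[0,1,64]},
    {"grip":1,"translation":[-0.0815,-0.1745,-0.0075],"twist":[0,1,64]}
  ]
}}

```text
clock: 15.5
eef_pos: [0.578, -0.342, 0.149]
tool_rot: [0.377, 0.926, 0.003, 0.002]
ft_force: [-0.3, 0.3, 0.1]
grip_width: 0.0855
```

```bash
python3 go.py .576 -.3385 .15 35.4
```

```text
t=15.50 pos [ 0.578 -0.342  0.149] grip 0.0855 F [-0.3  0.3  0.1] 
DELTA [0.0039, 0.0012, -0.001] TWIST [0.4, 0.1, 10.3]
```

Request:
{"name": "send_rows", "arguments": {
  "deltas": [
    {"grip":1,"translation":[0.004,0.001,-0.001],"twist":[0.4,0,10]},
    {"grip":1,"translation":[0.004,0.001,-0.001],"twist":[0.4,0,10]},
    {"grip":1,"translation":[0.004,0.001,-0.001],"twist":[0.4,0,10]}
  ]
}}

```text
clock: 15.88
eef_pos: [0.5759, -0.3384, 0.1501]
tool_rot: [0.455, 0.89, -0.0, 0.001]
ft_force: [-0.0, 0.8, -0.7]
grip_width: 0.0853
```

```bash
python3 wl.py pics/w7.png .576 -.3385 .017 .05;python3 go.py .576 -.3385 .012 35.4
```

```text
[[277.08889691 210.73155482]]
t=15.93 pos [ 0.5759 -0.3385  0.1503] grip 0.0851 F [-0.  -0.8 -0.3] 
DELTA [0.0002, 0.0001, 0.1383] TWIST [-0.0, 0.1, 0.4]
```

View pics/w7.png

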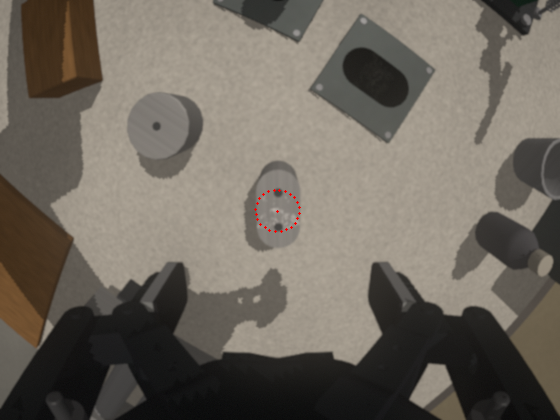

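The oblong is centred under the marker at (277,211), with its long axis vertical in the picture, across the jaws. Gripping.

Request:
{"name": "send_rows", "arguments": {
  "deltas": [
    {"grip":1,"translation":[0,0,0.06],"twist":[0,0,0]},
    {"grip":1,"translation":[0,0,0.11],"twist":[0,0,0]},
    {"grip":1,"translation":[0,0,0.134],"twist":[0,0,0]},
    {"grip":1,"translation":[0,0,0.138],"twist":[0,0,0]},
    {"grip":0.6,"translation":[0,0,0.138],"twist":[0,0,0]}
  ]
}}

```text
clock: 16.55
eef_pos: [0.5767, -0.3391, 0.0135]
tool_rot: [0.455, 0.89, -0.001, 0.002]
ft_force: [-0.3, 0.3, 0.6]
grip_width: 0.0698
```

Request:
{"name": "send_rows", "arguments": {
  "deltas": [
    {"grip":0,"translation":[0,0,0],"twist":[0,0,0]},
    {"grip":0,"translation":[0,0,0],"twist":[0,0,0]},
    {"grip":0,"translation":[0,0,0],"twist":[0,0,0]},
    {"grip":0,"translation":[0,0,0],"twist":[0,0,0]}
  ]
}}

```text
clock: 17.05
eef_pos: [0.5781, -0.3399, 0.0157]
tool_rot: [0.455, 0.89, -0.001, 0.004]
ft_force: [-0.2, 0.2, 5.0]
grip_width: 0.0332
```

```bash
python3 go.py .5838 -.1975 .1 93.3
```

```text
t=17.05 pos [ 0.5781 -0.3399  0.0157] grip 0.0332 F [-0.2  0.2  5. ] 
DELTA [0.1115, 0.0882, -0.085] TWIST [-0.1, 0.4, -57.5]
```

Request:
{"name": "send_rows", "arguments": {
  "deltas": [
    {"grip":0,"translation":[0,0,-0.05],"twist":[0,0,0]},
    {"grip":0,"translation":[0.01,0.01,-0.085],"twist":[0,0.4,-10]},
    {"grip":0,"translation":[0.04,0.03,-0.085],"twist":[0,0.4,-20]},
    {"grip":0,"translation":[0.08,0.06,-0.085],"twist":[0,0.4,-30]},
    {"grip":0,"translation":[0.112,0.088,-0.085],"twist":[0,0.4,-40]}
  ]
}}

```text
clock: 17.68
eef_pos: [0.5825, -0.1955, 0.0996]
tool_rot: [0.121, 0.993, -0.0, -0.001]
ft_force: [-0.3, 0.2, -2.2]
grip_width: 0.0335
```

```bash
python3 go.py .584 -.1975 .08 93.3
```

```text
t=17.68 pos [ 0.5825 -0.1955  0.0996] grip 0.0335 F [-0.3  0.2 -2.2] 
DELTA [-0.002, -0.0015, 0.0196] TWIST [-0.0, -0.1, -17.2]
```

Request:
{"name": "send_rows", "arguments": {
  "deltas": [
    {"grip":0,"translation":[-0.002,-0.0015,0.02],"twist":[0,0,-9]},
    {"grip":0,"translation":[-0.002,-0.0015,0.02],"twist":[0,0,-17]},
    {"grip":0,"translation":[-0.002,-0.0015,0.02],"twist":[0,0,-17]},
    {"grip":0,"translation":[-0.002,-0.0015,0.02],"twist":[0,0,-17]}
  ]
}}

```text
clock: 18.18
eef_pos: [0.584, -0.1976, 0.0796]
tool_rot: [-0.026, 1.0, 0.0, -0.001]
ft_force: [-0.8, -0.6, -2.0]
grip_width: 0.033
```

```bash
python3 wl.py pics/w8.png .584 -.1975 .019 .004;python3 go.py .585 -.198 .021 93.3
```

```text
[[276.16107274 220.21150801]]
t=18.23 pos [ 0.5841 -0.1977  0.0797] grip 0.0334 F [ 0.2 -0.6 -1.7] 
DELTA [-0.001, -0.0004, 0.0587] TWIST [0.0, -0.1, -0.3]
```

View pics/w8.png

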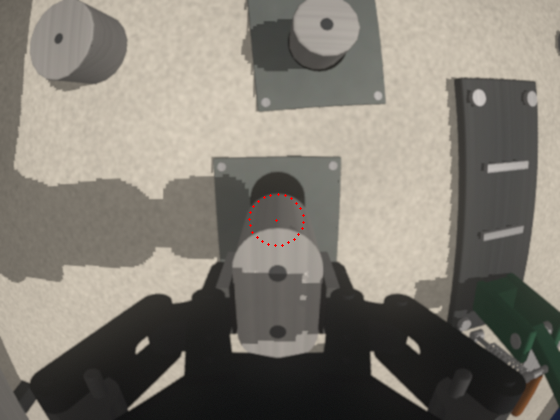

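The oblong is lined up over its outline at (276,205). Lowering and releasing.

Request:
{"name": "send_rows", "arguments": {
  "deltas": [
    {"grip":0,"translation":[-0.001,0,0.035],"twist":[0,0,0]},
    {"grip":0,"translation":[-0.001,0,0.053],"twist":[0,0,0]},
    {"grip":0,"translation":[-0.001,0,0.059],"twist":[0,0,0]},
    {"grip":0,"translation":[-0.001,0,0.059],"twist":[0,0,0]},
    {"grip":0,"translation":[-0.001,0,0.059],"twist":[0,0,0]}
  ]
}}

```text
clock: 18.85
eef_pos: [0.5859, -0.198, 0.0217]
tool_rot: [-0.026, 1.0, -0.0, 0.0]
ft_force: [0.8, 0.6, -2.1]
grip_width: 0.0331
```

Request:
{"name": "send_rows", "arguments": {
  "deltas": [
    {"grip":0.7,"translation":[0,0,0],"twist":[0,0,0]},
    {"grip":1,"translation":[0,0,0],"twist":[0,0,0]},
    {"grip":1,"translation":[0,0,0],"twist":[0,0,0]},
    {"grip":1,"translation":[0,0,-0.05],"twist":[0,0,0]},
    {"grip":1,"translation":[0,0,-0.11],"twist":[0,0,0]}
  ]
}}

```text
clock: 19.48
eef_pos: [0.5845, -0.1975, 0.1312]
tool_rot: [-0.026, 1.0, 0.0, -0.001]
ft_force: [1.3, -0.6, 0.8]
grip_width: 0.0851
```

```bash
python3 wl.py pics/w9.png .584 -.1975 .017 .054;python3 go.py .4607 -.3387 .16 93
```

```text
[[276.03957853 218.88222381]]
t=19.52 pos [ 0.5897 -0.1993  0.1422] grip 0.0854 F [ 2.1 -1.2  6.5] 
DELTA [0.1359, -0.1326, -0.0188] TWIST [-0.3, 0.7, 0.0]
```

View pics/w9.png

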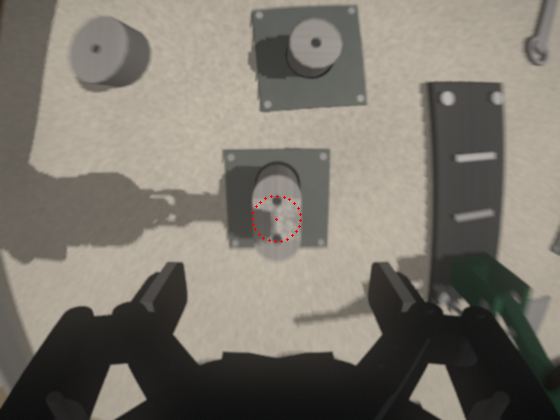

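The oblong stands in place: the midpoint of its two holes is at (277,219), on the marker. Last, the large round block.

Request:
{"name": "send_rows", "arguments": {
  "deltas": [
    {"grip":1,"translation":[0.04,-0.04,-0.019],"twist":[0,0.7,0]},
    {"grip":1,"translation":[0.08,-0.08,-0.019],"twist":[0,0.7,0]},
    {"grip":1,"translation":[0.136,-0.1325,-0.019],"twist":[0,0.7,0]},
    {"grip":1,"translation":[0.136,-0.1325,-0.019],"twist":[0,0.7,0]},
    {"grip":1,"translation":[0.136,-0.1325,-0.019],"twist":[0,0.7,0]}
  ]
}}

```text
clock: 20.15
eef_pos: [0.4602, -0.3393, 0.1604]
tool_rot: [-0.025, 1.0, -0.003, 0.001]
ft_force: [0.9, 0.5, 1.2]
grip_width: 0.0854
```

```bash
python3 wl.py pics/w10.png .4607 -.3387 .027 .05;python3 go.py .4607 -.3387 .012 93
```

```text
[[277.6249968  206.82414363]]
t=20.20 pos [ 0.461  -0.3385  0.1603] grip 0.0853 F [0.3 0.3 0.6] 
DELTA [0.0005, 0.0005, 0.1483] TWIST [-0.3, 0.1, -0.0]
```

View pics/w10.png

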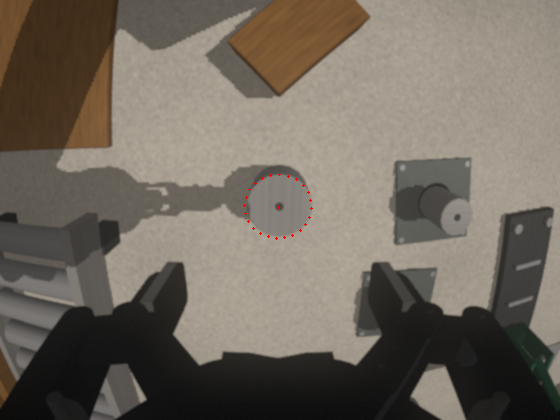

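The circle fits the large block's top at (278,207), and nothing is within finger reach. Gripping.

Request:
{"name": "send_rows", "arguments": {
  "deltas": [
    {"grip":1,"translation":[0,0.0005,0.06],"twist":[0,0,0]},
    {"grip":1,"translation":[0,0.0005,0.12],"twist":[0,0,0]},
    {"grip":1,"translation":[0,0.0005,0.144],"twist":[0,0,0]},
    {"grip":1,"translation":[0,0.0005,0.148],"twist":[0,0,0]},
    {"grip":1,"translation":[0,0.0005,0.148],"twist":[0,0,0]}
  ]
}}

```text
clock: 20.82
eef_pos: [0.4628, -0.3383, 0.0129]
tool_rot: [-0.027, 1.0, -0.003, 0.001]
ft_force: [-0.9, -0.2, 0.5]
grip_width: 0.0851
```

Request:
{"name": "send_rows", "arguments": {
  "deltas": [
    {"grip":0,"translation":[0,0,0],"twist":[0,0,0]},
    {"grip":0,"translation":[0,0,0],"twist":[0,0,0]},
    {"grip":0,"translation":[0,0,0],"twist":[0,0,0]},
    {"grip":0,"translation":[0,0,0],"twist":[0,0,0]}
  ]
}}

```text
clock: 21.32
eef_pos: [0.4643, -0.339, 0.015]
tool_rot: [-0.027, 1.0, -0.004, 0.003]
ft_force: [0.9, 1.4, 5.8]
grip_width: 0.0527
```

```bash
python3 go.py .44 0 .17 93;python3 go.py .45 .05 .17 93
```

```text
t=21.32 pos [ 0.4643 -0.339   0.015 ] grip 0.0527 F [0.9 1.4 5.8] 
DELTA [0.005, 0.3386, -0.1576] TWIST [-0.4, 0.4, 0.1]
t=21.32 pos [ 0.4643 -0.339   0.015 ] grip 0.0527 F [0.9 1.4 5.8] 
DELTA [-0.0077, 0.388, -0.1579] TWIST [-0.4, 0.4, 0.1]
```

Request:
{"name": "send_rows", "arguments": {
  "deltas": [
    {"grip":0,"translation":[0,0,-0.06],"twist":[0,0,0]},
    {"grip":0,"translation":[0,0,-0.12],"twist":[0,0,0]},
    {"grip":0,"translation":[0,0.05,-0.158],"twist":[0,0,0]},
    {"grip":0,"translation":[0,0.11,-0.158],"twist":[0,0,0]},
    {"grip":0,"translation":[-0.002,0.17,-0.158],"twist":[0,0,0]}
  ]
}}

```text
clock: 21.95
eef_pos: [0.4557, -0.1667, 0.1725]
tool_rot: [-0.026, 1.0, -0.004, 0.004]
ft_force: [0.9, 0.5, -2.4]
grip_width: 0.0525
```

```bash
python3 go.py .46 .12 .17 93
```

```text
t=21.95 pos [ 0.4557 -0.1667  0.1725] grip 0.0525 F [ 0.9  0.5 -2.4] 
DELTA [-0.0193, 0.2861, 0.0003] TWIST [-0.5, 0.5, 0.0]
```

Request:
{"name": "send_rows", "arguments": {
  "deltas": [
    {"grip":0,"translation":[-0.019,0.286,0],"twist":[0,0,0]},
    {"grip":0,"translation":[-0.019,0.286,0],"twist":[0,0,0]},
    {"grip":0,"translation":[-0.019,0.286,0],"twist":[0,0,0]},
    {"grip":0,"translation":[-0.019,0.286,0],"twist":[0,0,0]},
    {"grip":0,"translation":[-0.019,0.286,0],"twist":[0,0,0]}
  ]
}}

```text
clock: 22.58
eef_pos: [0.459, 0.1224, 0.1704]
tool_rot: [-0.027, 1.0, -0.004, 0.004]
ft_force: [0.7, -0.9, -2.0]
grip_width: 0.0527
```

```bash
python3 go.py .599 .1895 .16 93
```

```text
t=22.57 pos [0.459  0.1224 0.1704] grip 0.0527 F [ 0.7 -0.9 -2. ] 
DELTA [-0.1433, 0.0594, 0.0111] TWIST [-0.4, 0.5, 0.1]
```

Request:
{"name": "send_rows", "arguments": {
  "deltas": [
    {"grip":0,"translation":[-0.04,0.03,0.01],"twist":[-0.4,0.5,0]},
    {"grip":0,"translation":[-0.09,0.06,0.01],"twist":[-0.4,0.5,0]},
    {"grip":0,"translation":[-0.1435,0.0595,0.01],"twist":[-0.4,0.5,0]},
    {"grip":0,"translation":[-0.1435,0.0595,0.05],"twist":[-0.4,0.5,0]},
    {"grip":0,"translation":[-0.1435,0.0595,0.09],"twist":[-0.4,0.5,0]}
  ]
}}

```text
clock: 23.2
eef_pos: [0.6006, 0.1889, 0.0799]
tool_rot: [-0.027, 1.0, -0.0, -0.0]
ft_force: [-0.1, -0.5, -2.9]
grip_width: 0.0526
```

```bash
python3 wl.py pics/w11.png .5965 .1895 .029 .004;python3 go.py .599 .1895 .02 93
```

```text
[[277.24157646 214.45429324]]
t=23.25 pos [0.596  0.1875 0.0731] grip 0.0532 F [-1.7 -0.9 -7.6] 
DELTA [-0.0037, 0.0021, 0.053] TWIST [-0.2, -0.6, 0.1]
```

View pics/w11.png

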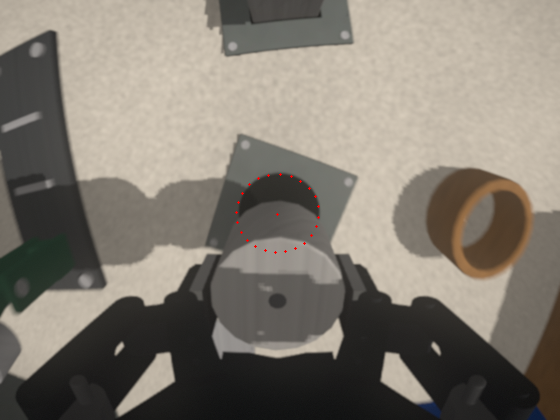

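The marked circle at (277,214) fits the inlay, and the large block is held straight above it. I'll check the state before lowering.

```bash
python3 go.py .599 .1895 .0205 93
```

```text
t=23.25 pos [0.596  0.1875 0.0731] grip 0.0532 F [-1.7 -0.9 -7.6] 
DELTA [-0.0037, 0.0021, 0.0525] TWIST [-0.2, -0.6, 0.1]
```

Request:
{"name": "send_rows", "arguments": {
  "deltas": [
    {"grip":0,"translation":[-0.0035,0.002,0.01],"twist":[0,-0.6,0]},
    {"grip":0,"translation":[-0.0035,0.002,0.03],"twist":[0,-0.6,0]},
    {"grip":0,"translation":[-0.0035,0.002,0.045],"twist":[0,-0.6,0]},
    {"grip":0,"translation":[-0.0035,0.002,0.0525],"twist":[0,-0.6,0]},
    {"grip":0,"translation":[-0.0035,0.002,0.0525],"twist":[0,-0.6,0]}
  ]
}}

```text
clock: 23.88
eef_pos: [0.5987, 0.1893, 0.0205]
tool_rot: [-0.027, 1.0, -0.002, -0.001]
ft_force: [0.2, -0.5, -2.9]
grip_width: 0.0529
```

```bash
python3 go.py .599 .1895 .0205 93
```

```text
t=23.88 pos [0.5987 0.1893 0.0205] grip 0.0529 F [ 0.2 -0.5 -2.9] 
DELTA [-0.0003, 0.0001, -0.0] TWIST [-0.2, -0.1, 0.1]
```

Request:
{"name": "send_rows", "arguments": {
  "deltas": [
    {"grip":0.8,"translation":[0,0,0.001],"twist":[0,0,0]},
    {"grip":1,"translation":[0,0,0.001],"twist":[0,0,0]},
    {"grip":1,"translation":[0,0,0.001],"twist":[0,0,0]},
    {"grip":1,"translation":[0,0,-0.05],"twist":[0,0,0]},
    {"grip":1,"translation":[0,0,-0.11],"twist":[0,0,0]}
  ]
}}

```text
clock: 24.5
eef_pos: [0.5977, 0.1894, 0.1304]
tool_rot: [-0.027, 1.0, -0.002, -0.002]
ft_force: [1.2, -0.2, 0.0]
grip_width: 0.0851
```

```bash
python3 wl.py pics/w12.png .5965 .1895 .027 .054;python3 go.py .35 .1 .25 93
```

```text
[[276.73877876 218.50280121]]
t=24.55 pos [0.6029 0.1911 0.1415] grip 0.0855 F [2.5 0.1 6.8] 
DELTA [0.2562, -0.0773, -0.1115] TWIST [-0.0, 0.7, 0.1]
```

View pics/w12.png

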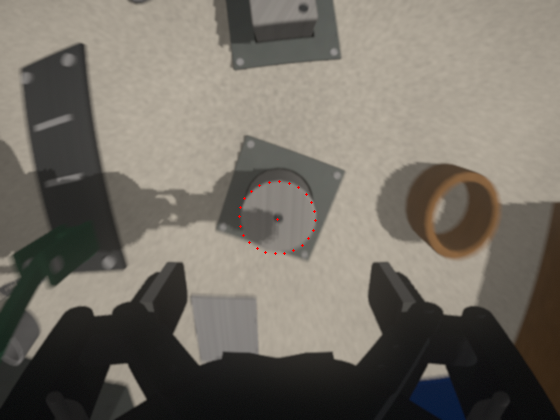

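The large block fits its outline, centred at (277,218). Backing off for a final look.

Request:
{"name": "send_rows", "arguments": {
  "deltas": [
    {"grip":1,"translation":[0,0,-0.05],"twist":[0,0.7,0]},
    {"grip":1,"translation":[0.02,0,-0.1],"twist":[0,0.7,0]},
    {"grip":1,"translation":[0.08,0,-0.11],"twist":[0,0.7,0]},
    {"grip":1,"translation":[0.14,0,-0.11],"twist":[0,0.7,0]},
    {"grip":1,"translation":[0.2,0,-0.11],"twist":[0,0.7,0]}
  ]
}}

```text
clock: 25.18
eef_pos: [0.4003, 0.1801, 0.2497]
tool_rot: [-0.027, 1.0, 0.0, 0.001]
ft_force: [-0.3, 1.1, 0.6]
grip_width: 0.0852
```

Request:
{"name": "send_rows", "arguments": {
  "deltas": [
    {"grip":1,"translation":[0.03,0,0],"twist":[0,0,0]},
    {"grip":1,"translation":[0.03,0,0],"twist":[0,0,0]},
    {"grip":1,"translation":[0.03,0,0],"twist":[0,0,0]}
  ]
}}

```text
clock: 25.55
eef_pos: [0.3712, 0.1788, 0.2502]
tool_rot: [-0.027, 1.0, 0.001, 0.002]
ft_force: [0.3, 0.6, 0.1]
grip_width: 0.0855
```

Run:
```python
from workcell import camera
from h import *
from go import go
for n in("scene","side"):
    c=camera(n);im=cv2.resize(c["color"],None,fx=3,fy=3,interpolation=cv2.INTER_CUBIC)
    for x,y,w in((.460,-.178,10),(.5838,-.1975,3.3),(.438,.1826,9.8),(.5965,.1895,0)):
        q=(proj(c,[[x,y,.054]])[0]+.5)*3-.5;cv2.circle(im,tuple(int(round(i)) for i in q),3,(0,0,255),-1)
    o=im[390:990,480:1280] if n=="scene" else im[450:1050,500:1300]
    cv2.imwrite(f"pics/f_{n}.png",o)
go(.35,.1,.25,93)
```

```text
t=25.65 pos [0.3715 0.1787 0.2497] grip 0.085 F [ 0.2  0.3 -0. ] 
DELTA [0.0257, -0.0774, -0.0004] TWIST [0.1, 0.1, 0.1]
```

View pics/f_scene.png

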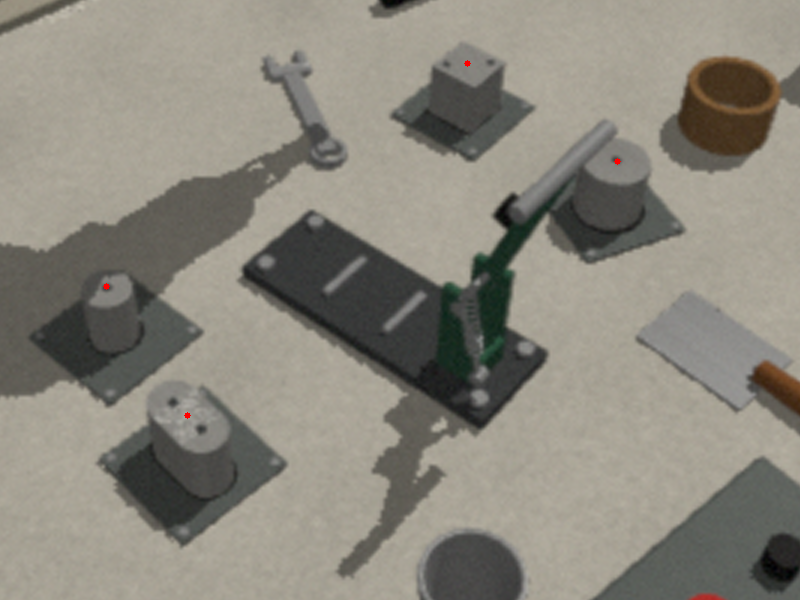

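View pics/f_side.png

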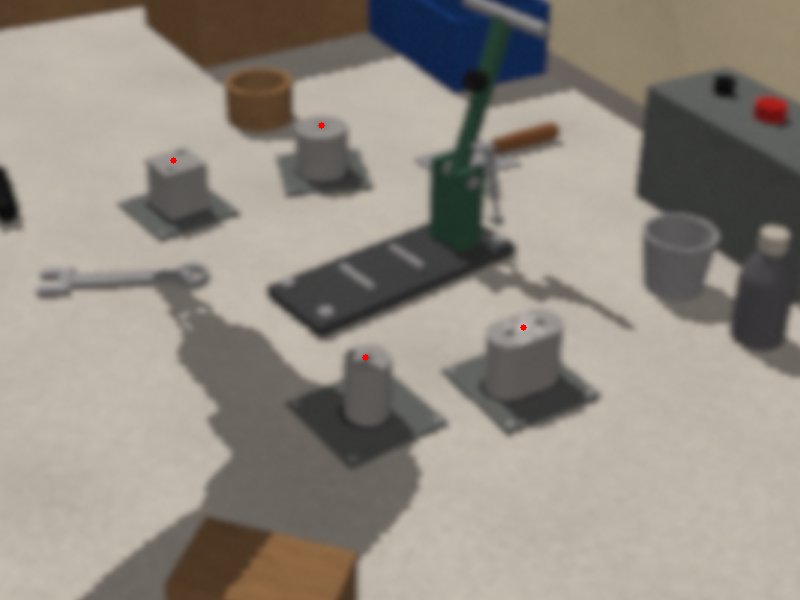

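Both views show all four blocks upright, with each plate-centre marker on the middle of its block's top. The arm stands open and the gripper is clear. Handing in.

```bash
python3 -c "
from workcell import bot;print(bot.job_done())"
```

```text
the job is handed in; nothing more can be done
None
```

All four forming blocks are on their storage plates and the job is handed in, at about 26 s of the 128 s allowed. I lifted the clamp arm by its crossbar past its hold-open point and released it. It stood open by itself before I took out the square block.

In the last scene and side pictures all four blocks stand upright. Each plate-centre mark falls on the middle of its block's top, to within a few millimetres by eye, and the square and oblong blocks line up with their outlines. The clamp arm is still open, the gripper is empty and clear, and the tool force reads close to zero.

No check failed. The scene and side estimates of the plate centres differed by up to about 3 mm, and those of the small round block's start position by about 4 mm. I used roughly the mean of each pair, and the wrist-camera looks agreed with those values. The hand-in gives no verdict.

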